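Load the bench dogs into the gravity rack

TASK

With the rack's gate shut, lay the two bench dogs from their cradles into the upper part of the sloping ramp, lying across it with their necks over the ramp's rib, as the dog already at the bottom lies. When both wait at rest behind the gate, lift the gate fully and leave it up, so that they roll down to the pick-up end. Leave the other things on the bench where they are.

Things in the scene. Friction and masses are not known exactly. Their poses are not given: they have to be found in the camera images.
- dog_a: plain steel bench dog, a cylinder 26 mm dia x 80 mm, about 180 g, with a turned-down neck nearer one end. Origin on its axis at mid-length; the axis is its own y: shank y -40 to +13 mm, neck (12 mm dia) +13 to +33, collar +33 to +40; centre of mass y -5. x and z turn as it rolls. Lies level in cradle_a, axis 28 mm above the bench.
- dog_b: the same kind of bench dog as dog_a, same axes and sizes, lying in cradle_b, its neck pointing roughly the opposite way.
- dog_c: a third bench dog like dog_a that already lies properly at the pick-up end of the ramp, touching the end stop; it shows the right way round and stays there.
- dog_a_neck (a point): the middle of dog_a's neck, on its axis, at its y = +23 mm.
- dog_b_neck (a point): the middle of dog_b's neck, on its axis, at its y = +23 mm.
- dog_c_neck (a point): the middle of dog_c's neck, on its axis, at its y = +23 mm.
- cradle_a: fixed plywood block 60 x 90 x 15 mm, origin under its centre, the dog lying along its y. Four chocks, 5 mm high, stand beside the dog's axis (centres 15 mm off it), 33 to 43 mm from the block's middle; along the dog's middle 60 mm the space beside it is free down to the block's top, 13 mm below its axis. The two cradles may swap places.
- cradle_b: fixed plywood cradle of dog_b, like cradle_a.
- ramp: the fixed plywood rack's sloping ramp. Origin on the deck, mid-width, directly below the gate, 50 mm above the bench. x points down the slope (10 degrees, roughly away from the robot), y level across, z is the deck's normal. Deck x -125 to +125 mm. Side walls 18 mm high, inner faces at y = +-48 mm: 8 mm play at each end of a dog lying across. A properly lying dog's axis is 13 mm over the deck.
- load_spot (a point): on the deck surface, mid-width, 80 mm up the slope from the ramp's origin: the free place to lay a dog; let go here it rolls down to the gate by itself. Beside it (x -125 to -20 mm) outward-flaring lips above the side walls, to 31 mm above the deck and 64 mm either side of mid-width, guide the dog in.
- rib (a point): beside load_spot on the top of an aluminium rib, 5.5 mm high and 6 mm wide, which runs down the whole deck at the ramp's y = +23 mm. A dog's neck straddles it with 7 mm side play each way when the dog's own y points along the ramp's y; the dog then lies flat and rolls freely. The wrong way round it rides up on the rib.
- end_stop (a point): foot of the end stop's face at the lower (pick-up) end of the ramp, mid-width, at the ramp's x = +125 mm; the stop is 18 mm high.
- crossbar (a point): middle of the underside of the fixed crossbar just below the gate, 77 mm above the bench; the bar is 12 mm along the ramp, 143 mm across and 12 mm high. Only properly lying dogs pass beneath it.
- gate (a joint): upright aluminium gate plate across the ramp (6 mm thick, 94 mm wide, its foot 10 mm above the deck when shut); joint = lift in m, 0 shut, 0.045 fully up. It moves straight up in the world, takes about 4 to 5 N to lift and stays by friction where it is left.
- gate_grip (a point): in the gate's wooden grip block (16 mm along the ramp, 44 mm across it, 34 mm high), 15 mm below its top, midway in the other directions; moves with the gate; 125 mm above the bench when shut. Beneath the block is only a narrow neck; the crossbar's top lies 36 mm below this point when shut.
- screwdriver: loose screwdriver with a black handle lying on the bench; a bystander.
- glue: small loose white glue bottle, 52 mm in diameter and about 80 mm high, standing; a bystander; origin under its centre.
- offcut: loose plywood offcut 160 x 50 x 18 mm lying flat; a bystander; origin under its centre.
There are look-alikes about, which are no part of the job. What is shaped like the dog_c but pink or turquoise is not meant.

How it is judged (in metres and radians):
On the way, in this order (a step that is already met when the one before it is completed fails the run):
1. both dogs lie at rest in the upper part of the ramp, necks over the rib, behind the shut gate, let go (x of dog_a_neck in the frame of ramp between -0.12 and -0.005 m and y of dog_a_neck in the frame of ramp between 0.013 and 0.033 m and z of dog_a_neck in the frame of ramp between 0.009 and 0.0165 m and angle between the y axis of each of dog_a, dog_b and the y axis of ramp, either way round below 0.2 rad and linear speed of each of dog_a, dog_b below 0.02 m/s and x of dog_b_neck in the frame of ramp between -0.12 and -0.005 m and y of dog_b_neck in the frame of ramp between 0.013 and 0.033 m and z of dog_b_neck in the frame of ramp between 0.009 and 0.0165 m and value of joint gate below 0.008 m and contact force between the fingers and dog_a below 0.1 N and contact force between the fingers and dog_b below 0.1 N), for 0.3 s.
2. the gate is lifted (value of joint gate above 0.032 m), for 0.2 s.
At the end, for the whole second after the job is handed in: At rest on the lower ramp: dog_a, dog_b with necks 30-120 mm and dog_c 90-120 mm below the gate along the slope; each neck axis 9-16.5 mm over the deck and within 10 mm of the rib's middle, dogs across the ramp within 0.2 rad; gate up by more than 32 mm (x of dog_a_neck in the frame of ramp between 0.03 and 0.12 m and y of dog_a_neck in the frame of ramp between 0.013 and 0.033 m and z of dog_a_neck in the frame of ramp between 0.009 and 0.0165 m and angle between the y axis of each of dog_a, dog_b, dog_c and the y axis of ramp, either way round below 0.2 rad and linear speed of each of dog_a, dog_b, dog_c below 0.02 m/s and x of dog_b_neck in the frame of ramp between 0.03 and 0.12 m and y of dog_b_neck in the frame of ramp between 0.013 and 0.033 m and z of dog_b_neck in the frame of ramp between 0.009 and 0.0165 m and x of dog_c_neck in the frame of ramp between 0.09 and 0.12 m and y of dog_c_neck in the frame of ramp between 0.013 and 0.033 m and z of dog_c_neck in the frame of ramp between 0.009 and 0.0165 m and value of joint gate above 0.032 m); the robot touches nothing.
It fails at once if the screwdriver is disturbed (moved more than 30 mm) (distance of screwdriver from where it was at the start of the episode above 0.03 m).
It fails at once if the glue is disturbed (moved more than 30 mm) (distance of glue from where it was at the start of the episode above 0.03 m).
It fails at once if the offcut is disturbed (moved more than 30 mm) (distance of offcut from where it was at the start of the episode above 0.03 m).
It also fails if it takes over 67 s, if anything falls off the work surface, if the arm or the gripper's body presses on something with over 40 N, if the wrist force passes 120 N, or if a joint passes its speed limit or range.

ROBOT

A 6-joint arm with a two-finger parallel gripper is mounted at the origin on the work surface. World frame = base frame: x ahead of the robot, y to its left, z up, the work surface at z = 0. Lengths are in m, angles in degrees, forces in N, time in s.
With the tool pointing down it reaches from about 0.4 to 0.825 m from the base axis. Payload 7 kg.
Tool frame: the origin (TCP) lies on the centre line of the jaws, within the pads' length; the fingertips stand 11 mm ahead of it and the grasp point (between the pads) lies 8 mm behind it; z points along the fingers, y is the line along which they close (so a half turn about z gives the same grasp; the last joint's range is limited). The gripper opens to 88 mm and grips with 3 to 60 N. Pads are 19 mm wide; open, the fingers measure 130 mm over their backs; the gripper's body (78 mm by 193 mm) begins 47 mm behind the grasp point.
Start: joints at [-51.79, 20.546, 0.682, 0, -70.136, -16.507], TCP at [0.25, -0.627, 0.198] pointing down, gripper open.
Joint ranges: [-176.03, 176.03], [-82.01, 121.73], [-58.28, 71.71], [-173.87, 95.51], [-174.79, -0.11], [-173.66, 173.66]. Speed limits (degrees/s): [136.94, 136.94, 172.46, 180, 180, 180].

INTERFACE

Orientations are given as [roll, pitch, yaw] about the fixed x, y, z axes, in that order (R = Rz(yaw) Ry(pitch) Rx(roll)).
In Python, from plant import r, capture, camera_model, job gives the robot as it stands.
- The arm moves only by the tool drive_tool, never from a script. Its argument "increments" is a list that holds one entry, the list of rows, each a list of 5 numbers: the gripper's target within -1 to 1 (fully open at 1, half-way at 0, shut at -1), then the shift along the tool's x, y, z scaled (see below), then the turn about the tool's z scaled (see below). In form: [[[gripper, tx, ty, tz, roll], ...]]. A call has 1 to 5 rows; each row is the pose to reach, as a shift and turn from the pose commanded when the call began, along the tool's axes at that moment, turning the shorter way round; what a row does not reach only later rows make up. The controller multiplies each number of a shift by 120 mm and each number of a turn by 360 degrees. A row lasts 1/8 s, in which the tool goes at most 62.5 mm and 10.7 degrees, less where a joint would pass 70% of its speed; a pose out of reach is approached as far as the arm can. A call with a number of a shift or a turn outside -1 to 1 is refused whole. A call with a gripper value outside its range is refused whole. The fingers move at their own pace and stop on an object; "squeeze" is the grip in N (left out, the last holds). Time passes only in rows, so rows that repeat a pose let the fingers close. It gives the time, the measured TCP pose, the force, the opening and the grip force at its end, in the units of the state.
- r.get_state(): the state, without advancing time (a new reading comes with each control period).
- capture(name): name is "scene" or "side" or "wrist"; returns the picture (400x640x3 uint8, red, green, blue); there is no depth.
- camera_model(name): a dict with "camera_matrix" (3x3 intrinsics, pixels), "rvec" (rotation vector, rad) and "tvec" (3), from world to camera coordinates, as OpenCV has them. Camera axes: x right, y down, z forward; pixel columns grow to the right and rows downward; lengths in m; the calibration is good to about 2 mm. A picture is of the moment at which its call begins: read the wrist's pose just before it. camera_model takes no time and is no camera call; for the wrist camera it gives the pose at the moment of the call.
- job.close_job(): hands the job in; it is judged then, once.
The state is a dict: "time_s": time; "joints": joint angles; "qd": joint speeds; "joint_torque": joint torques, N m; "tcp_pos": TCP position; "eef_rot": TCP orientation; "contact_force": force on the tool from outside, world axes, zero at the start; "moment": the same for the moment, N m; "gripper_width": finger opening in m; "gripper_force": force on a finger pad.
Only numpy, scipy, OpenCV 4.12 (cv2) and the standard library are available. Lean on these libraries where they do the work, as an engineer would, in place of code of your own. Each camera call takes 0.05 s, during which the arm holds its last target. There are 200 camera calls.

## Working session

There is one attempt and no reset: what is moved stays moved. The work goes in short steps, Python scripts to look and compute and a tool call to move; the robot and the scene stay as the last step left them, time stands still between calls to the robot, and variables do not carry over. Pictures are saved under pics/ and viewed, at most 10 in all, crops included, and the job is handed in when it is done.

Besides the shell and the picture viewer there is one more tool, called after "Request:" by a JSON object that holds its "op" and its "data", one argument or row to a line. drive_tool: Moves the arm, as the interface text tells. Its arguments: {"type":"object","properties":{"increments":{"type":"array"},"squeeze":{"type":"number"}},"required":["increments"]}

```bash
mkdir -p pics
python3 - <<'E'
from plant import r,capture,camera_model
import cv2,json
for n in("scene","side"):
    cv2.imwrite(f"pics/{n}0.png",cv2.cvtColor(capture(n),cv2.COLOR_RGB2BGR))
    m=camera_model(n);print(n,m)
s=r.get_state();print(s)
E
```

```text
scene {'camera_matrix': array([[367.61198493,   0.        , 320.78194623],
       [  0.        , 367.61198493, 190.07081956],
       [  0.        ,   0.        ,   1.        ]]), 'rvec': array([ 2.10963786,  1.48255119, -0.49422958]), 'tvec': array([-0.25073608, -0.35059566,  1.22392384])}
side {'camera_matrix': array([[379.48220324,   0.        , 316.48439086],
       [  0.        , 379.48220324, 196.96270964],
       [  0.        ,   0.        ,   1.        ]]), 'rvec': array([ 0.44242696, -2.85993881,  0.99506   ]), 'tvec': array([0.55014626, 0.14597201, 0.87333768])}
{'time_s': 0.1, 'joints': array([-5.17898678e+01,  2.05878298e+01,  6.39934319e-01, -1.75293179e-02,
       -7.01347437e+01, -1.65073716e+01]), 'qd': array([-0.03810281, -0.09509884,  0.08797327,  0.02314379, -0.06334805,
        0.04210081]), 'joint_torque': array([-1.61977496e-03, -5.84163773e+01,  2.93752098e+01,  7.01556042e+00,
        1.02057066e-02, -5.85200632e-05]), 'tcp_pos': array([ 0.24941724, -0.62672978,  0.19741834]), 'eef_rot': array([ 1.79916084e+02, -7.68275709e-03, -1.58303202e+02]), 'contact_force': array([-0.57731822,  0.44506866, -0.8676955 ]), 'moment': array([-0.00230251,  0.01138241, -0.06028082]), 'gripper_force': 0.0, 'gripper_width': 0.08741109602944445}
```

View pics/scene0.png

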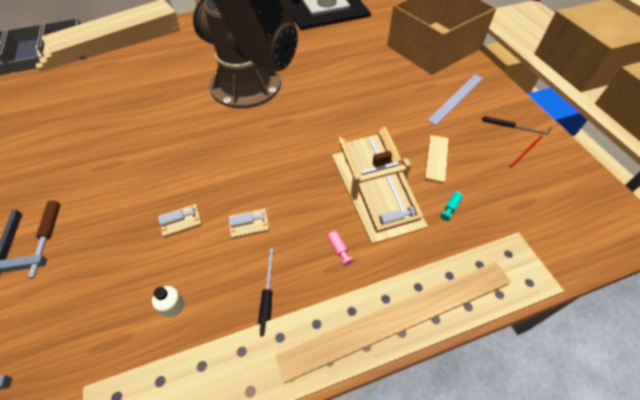

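View pics/side0.png

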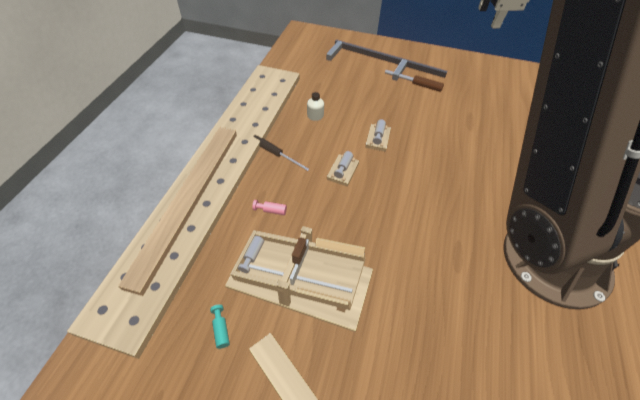

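Scene: cradles at about (180,218) and (249,221), ramp gate at (383,160), dog_c at (397,215). The side view shows the same cradles at (378,135) and (343,167). I'll zoom in on both.

```bash
cat > h.py <<'E'
import numpy as np,cv2
from plant import r,capture,camera_model
def ray(n,uv,z,m=None):
    m=m or camera_model(n);K=m["camera_matrix"];R=cv2.Rodrigues(m["rvec"])[0];t=m["tvec"]
    c=-R.T@t;d=R.T@np.linalg.inv(K)@np.array([*uv,1.]);return c+d*(z-c[2])/d[2]
def proj(n,P,m=None):
    m=m or camera_model(n);return cv2.projectPoints(np.array(P,float).reshape(-1,3),m["rvec"],m["tvec"],m["camera_matrix"],None)[0][:,0]
E
python3 - <<'E'
import cv2,numpy as np
from h import *
a=cv2.imread("pics/scene0.png");b=cv2.imread("pics/side0.png")
A=cv2.resize(a[195:245,150:280],None,fx=6,fy=6,interpolation=2)
B=cv2.resize(a[120:245,325:430],None,fx=4.6,fy=4.6,interpolation=2)
cv2.imwrite("pics/cA.png",A)
C=cv2.resize(b[225:325,225:375],None,fx=5.3,fy=5.3,interpolation=2)
cv2.imwrite("pics/cC.png",C)
W=np.zeros((590,800,3),np.uint8);W[:300,:780]=A
S=cv2.resize(b[115:187,325:395],None,fx=4,fy=4,interpolation=2);W[300:588,:280]=S
D=cv2.resize(a[122:244,328:430],None,fx=2.35,fy=2.35,interpolation=2);W[300:300+D.shape[0],300:300+D.shape[1]]=D
cv2.imwrite("pics/cW.png",W)
for uv in((180,218),(249,221),(166,300),(270,250),(264,330),(437,158)):print(uv,ray("scene",uv,.02))
E
```

```text
(180, 218) [ 0.47328992 -0.26519001  0.02      ]
(249, 221) [ 0.53844823 -0.10994404  0.02      ]
(166, 300) [ 0.66931068 -0.31759825  0.02      ]
(270, 250) [ 0.63063836 -0.08256696  0.02      ]
(264, 330) [ 0.79805019 -0.13983224  0.02      ]
(437, 158) [0.51549335 0.41782211 0.02      ]
```

View pics/cW.png

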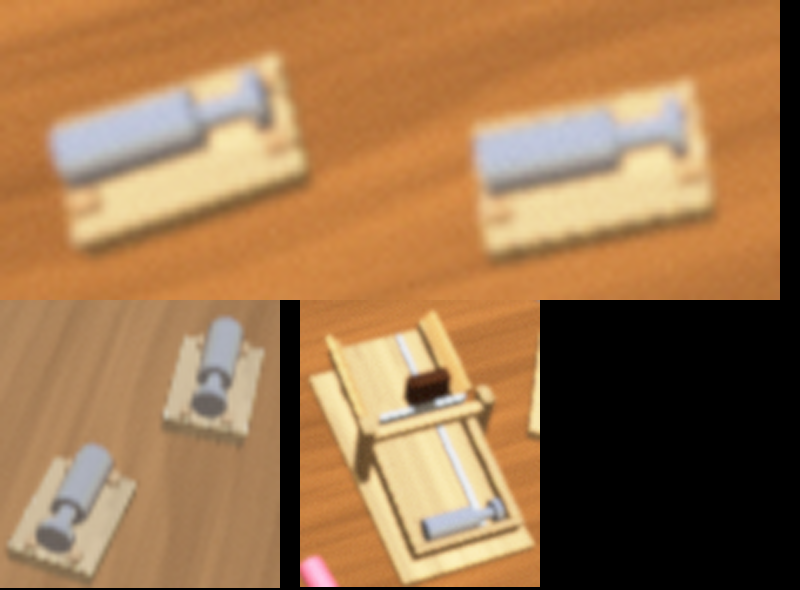

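View pics/cC.png

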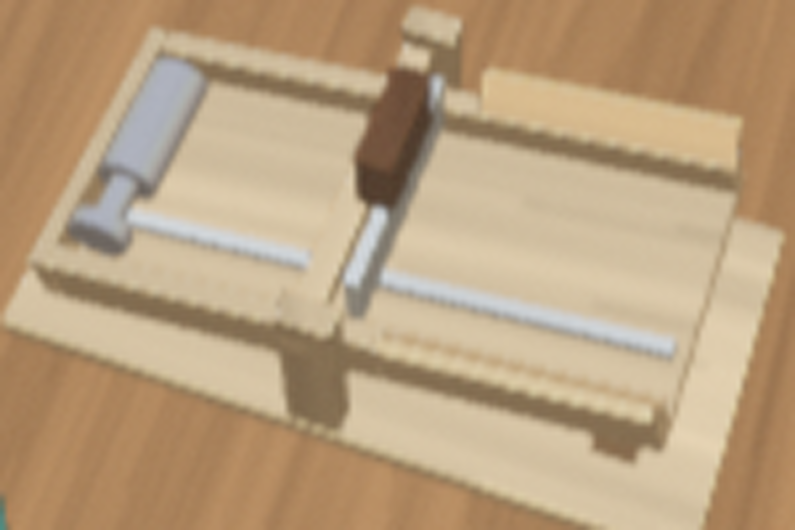

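Both views show the two dogs with their necks pointing toward +y, the same way as dog_c, so no half turn is needed. The grip block is at crop (392,120), the rib at (675,347)–(130,215), and the gate is shut. Next I'll fit the poses by silhouette and features.

```bash
cat >> h.py <<'E'
def cyl(y0,y1,rad):
    t=np.linspace(0,2*np.pi,16,endpoint=False)
    return np.array([[rad*np.cos(a),y,rad*np.sin(a)] for y in(y0,y1) for a in t])
PARTS=[cyl(-.04,.013,.013),cyl(.013,.033,.006),cyl(.033,.04,.013)]
def dogmask(n,T,R,box,k=6,m=None):
    x0,y0,x1,y1=box;M=np.zeros(((y1-y0)*k,(x1-x0)*k),np.uint8)
    for P in PARTS:
        q=proj(n,P@R.T+T,m);q=(q-[x0,y0]+.5)*k-.5
        cv2.fillConvexPoly(M,cv2.convexHull(np.round(q).astype(np.int32)),255)
    return cv2.resize(M,(x1-x0,y1-y0),interpolation=cv2.INTER_AREA)/255.
def Rz(a):c,s=np.cos(a),np.sin(a);return np.array([[c,-s,0],[s,c,0],[0,0,1.]])
def Ry(a):c,s=np.cos(a),np.sin(a);return np.array([[c,0,s],[0,1,0],[-s,0,c]])
def soft(img,box):
    x0,y0,x1,y1=box;c=img[y0:y1,x0:x1].astype(float)  # BGR
    return np.clip(((c[...,0]-c[...,2])/(c.sum(2)+1)*3+.45)/.5,0,1)
E
python3 - <<'E'
from h import *
from scipy.optimize import minimize
im={n:cv2.imread(f"pics/{n}0.png") for n in("scene","side")}
b={"A":((150,198,210,238),(360,113,396,155)),"B":((222,202,275,242),(325,145,362,188))}
for k,(bs,bd) in b.items():
    obs={"scene":(bs,soft(im["scene"],bs)),"side":(bd,soft(im["side"],bd))}
    g=(.473,-.265) if k=="A" else (.538,-.11)
    def cost(p):return sum(((dogmask(n,np.array([p[0]*.01,p[1]*.01,.028]),Rz(p[2]*.1),bx)-o)**2).sum() for n,(bx,o) in obs.items())
    best=min((minimize(cost,[g[0]*100,g[1]*100,a],method="Nelder-Mead",options=dict(initial_simplex=np.array([[g[0]*100,g[1]*100,a],[g[0]*100+1.5,g[1]*100,a],[g[0]*100,g[1]*100+1.5,a],[g[0]*100,g[1]*100,a+2]]))) for a in(-3,0,3,31)),key=lambda s:s.fun)
    print(k,best.x*[.01,.01,18/np.pi],best.fun,[o.sum() for _,o in obs.values()])
# ramp: coarse from features
s=5.3
def C(u,v):return(225+(u+.5)/s-.5,225+(v+.5)/s-.5)
def D(u,v):return(328+(u-300+.5)/2.35-.5,122+(v-300+.5)/2.35-.5)
print("grip top",ray("side",C(392,113),.14),ray("scene",D(428,376),.14))
al=np.radians(10)
def rp(x,z):return .05-x*np.sin(al)+z*np.cos(al)
print("rib up",ray("side",C(676,347),rp(-.122,.0055)),ray("scene",D(400,335),rp(-.122,.0055)))
print("rib near dog_c",ray("side",C(133,216),rp(.1,.0055)),ray("scene",D(478,508),rp(.1,.0055)))
# dog_c fit => x,y,yaw in ramp
bs,bd=(372,200,420,225),(232,230,268,278)
obs={"scene":(bs,soft(im["scene"],bs)),"side":(bd,soft(im["side"],bd))}
zc=rp(.112,.013)
def cost(p):return sum(((dogmask(n,np.array([p[0]*.01,p[1]*.01,zc]),Rz(p[2]*.1),bx)-o)**2).sum() for n,(bx,o) in obs.items())
g=ray("scene",(397,215),zc)*100
best=min((minimize(cost,[g[0],g[1],a],method="Nelder-Mead") for a in(-4,-2,0,2)),key=lambda q:q.fun)
print("C",best.x*[.01,.01,18/np.pi],best.fun,[o.sum() for _,o in obs.values()],zc)
E
```

```text
A [ 0.47037124 -0.26957442  3.51466819] 86.40321507472643 [np.float64(307.089548947468), np.float64(267.0363855442404)]Traceback (most recent call last):
  File "<stdin>", line 9, in <module>
  File "<stdin>", line 9, in <genexpr>
    res = _minimize_neldermead(fun, x0, args, callback, bounds=bounds,
                               **options)
    fxr = func(xr)
    fx = function(np.copy(x), *(wrapper_args + args))
  File "<stdin>", line 8, in cost
  File "<stdin>", line 8, in <genexpr>
  File "h.py", line 15, in dogmask
    q=proj(n,P@R.T+T,m);q=(q-[x0,y0]+.5)*k-.5
  File "h.py", line 7, in proj
    m=m or camera_model(n);return cv2.projectPoints(np.array(P,float).reshape(-1,3),m["rvec"],m["tvec"],m["camera_matrix"],None)[0][:,0]
           ~~~~~~~~~~~~^^^
ValueError: time passes only in moves, steps and waits
```

```bash
sed -i 's/m=m or camera_model(n)/m=m or cm(n)/' h.py
cat >> h.py <<'E'
from functools import lru_cache
@lru_cache
def cm(n): return camera_model(n)
E
cat > fit.py <<'E'
from h import *
from scipy.optimize import minimize
im={n:cv2.imread(f"pics/{n}0.png") for n in("scene","side")}
al=np.radians(10)
def rp(x,z):return .05-x*np.sin(al)+z*np.cos(al)
b={"A":((150,198,210,238),(360,113,396,155),.028,(180,218)),"B":((222,202,275,242),(325,145,362,188),.028,(249,221)),
   "C":((372,200,420,225),(232,230,268,278),rp(.112,.013),(397,215))}
for k,(bs,bd,z,uv) in b.items():
    obs={"scene":(bs,soft(im["scene"],bs)),"side":(bd,soft(im["side"],bd))}
    g=ray("scene",uv,z)*100
    def cost(p):return sum(((dogmask(n,np.array([p[0]*.01,p[1]*.01,z]),Rz(p[2]*.1),bx)-o)**2).sum() for n,(bx,o) in obs.items())
    fits=[]
    for a in(-3,0,3,31.4):
        x0=np.array([g[0],g[1],a]);fits.append(minimize(cost,x0,method="Nelder-Mead",options=dict(initial_simplex=x0+np.array([[0,0,0],[1.5,0,0],[0,1.5,0],[0,0,2]]))))
    best=min(fits,key=lambda q:q.fun);print(k,z,best.x*[.01,.01,18/np.pi],best.fun,[o.sum() for _,o in obs.values()])
s=5.3
def C(u,v):return(225+(u+.5)/s-.5,225+(v+.5)/s-.5)
def D(u,v):return(328+(u-300+.5)/2.35-.5,122+(v-300+.5)/2.35-.5)
print("grip top",ray("side",C(392,113),.14),ray("scene",D(428,376),.14))
print("rib up",ray("side",C(676,347),rp(-.122,.0055)),ray("scene",D(400,335),rp(-.122,.0055)))
print("rib near c",ray("side",C(133,216),rp(.1,.0055)),ray("scene",D(478,508),rp(.1,.0055)))
E
python3 fit.py
```

```text
A 0.028 [ 0.47028478 -0.26992269  3.45574408] 86.56740537481726 [np.float64(307.089548947468), np.float64(267.0363855442404)]
B 0.028 [ 0.53562474 -0.11392762 -4.91371383] 92.62043417646332 [np.float64(303.9521056823692), np.float64(325.6248083144725)]
C 0.04335390489046251 [ 0.65644523  0.22089375 -1.59339637] 264.67271475625364 [np.float64(400.23047560051907), np.float64(685.9671625278506)]
grip top [0.54533371 0.22300795 0.14      ] [0.54473057 0.22239437 0.14      ]
rib up [0.42761447 0.24943726 0.07660152] [0.42861473 0.25194629 0.07660152]
rib near c [0.65053462 0.24318435 0.03805162] [0.6464133  0.24470688 0.03805162]
```

Ramp origin is about (0.545, 0.2227) with yaw about -1.8°. Dog A is at (0.470, -0.270) with its axis at 3.5°, dog B at (0.5356, -0.114) with its axis at -4.9°.

```bash
cat > g.py <<'E'
import sys,numpy as np
from scipy.spatial.transform import Rotation as Ro
def go(x,y,z,yaw):
    from plant import r
    s=r.get_state();R=Ro.from_euler("xyz",s["eef_rot"],degrees=True).as_matrix()
    d=R.T@(np.array([x,y,z])-s["tcp_pos"])/.12
    t=-((yaw-s["eef_rot"][2]+180)%360-180)/360
    f=max(1,np.abs(d).max());print("t=%.2f"%s["time_s"],"shift",d.round(3),"turn",round(t,4),"| scaled",(d/f).round(3),s["tcp_pos"].round(4),s["eef_rot"].round(1),"w",round(s["gripper_width"],4))
if __name__=="__main__":go(*map(float,sys.argv[1:5]))
E
python3 g.py .470 -.275 .15 -86.5
```

```text
t=0.10 shift [-2.792  2.043  0.398] turn -0.1995 | scaled [-1.     0.732  0.142] [ 0.2494 -0.6267  0.1974] [ 179.9   -0.  -158.3] w 0.0874
```

Request:
{"op": "drive_tool", "data": {
  "increments": [
    [[1,-0.5,0.36,0.07,-0.05],[1,-1,0.73,0.14,-0.1],[1,-1,0.73,0.14,-0.13]]
  ]
}}

```text
time_s: 0.48
tcp_pos: [0.3296, -0.4987, 0.1809]
eef_rot: [179.9, 0.0, -125.6]
contact_force: [-0.7, 0.2, -0.6]
gripper_width: 0.0882
gripper_force: 0.0
```

```bash
python3 g.py .4706 -.275 .15 -86.5
```

```text
t=0.47 shift [-2.2    0.13   0.259] turn -0.1086 | scaled [-1.     0.059  0.118] [ 0.3296 -0.4987  0.1809] [ 179.9    0.  -125.6] w 0.0882
```

Request:
{"op": "drive_tool", "data": {
  "increments": [
    [[1,-0.5,0.03,0.06,-0.03],[1,-1,0.06,0.12,-0.06],[1,-1,0.06,0.12,-0.09],[1,-1,0.06,0.12,-0.1086]]
  ]
}}

```text
time_s: 0.98
tcp_pos: [0.394, -0.399, 0.1668]
eef_rot: [180.0, 0.0, -86.6]
contact_force: [-0.5, -0.4, 0.0]
gripper_width: 0.0874
gripper_force: 0.0
```

```bash
python3 g.py .4706 -.275 .15 -86.5
```

```text
t=0.97 shift [-0.993 -0.699  0.14 ] turn -0.0002 | scaled [-0.993 -0.699  0.14 ] [ 0.394  -0.399   0.1668] [180.    0.  -86.6] w 0.0874
```

Request:
{"op": "drive_tool", "data": {
  "increments": [
    [[1,-0.5,-0.35,0.07,0],[1,-0.993,-0.699,0.14,0],[1,-0.993,-0.699,0.14,0],[1,-0.993,-0.699,0.14,0]]
  ]
}}

```text
time_s: 1.48
tcp_pos: [0.4714, -0.2753, 0.1498]
eef_rot: [179.9, 0.0, -86.8]
contact_force: [0.0, -0.8, 0.6]
gripper_width: 0.0877
gripper_force: 0.0
```

```bash
cat > w.py <<'E'
import sys
from h import *
name=sys.argv[1];g=[float(v) for v in sys.argv[2:5]]
m=camera_model("wrist");im=cv2.cvtColor(capture("wrist"),cv2.COLOR_RGB2BGR)
y=np.radians(g[2]);A=np.array([-np.sin(y),np.cos(y),0]);o=np.array([g[0],g[1],.028])
for s in(-.04,.013,.033,.04):
    for e in(-1,1):
        p=proj("wrist",o+A*s+e*.013*np.array([np.cos(y),np.sin(y),0]),m)[0];cv2.circle(im,tuple(int(v) for v in p),2,(0,0,255),-1)
cv2.imwrite(f"pics/{name}.png",im)
np.savez(f"pics/{name}.npz",**m)
E
python3 w.py wA .4703 -.2699 3.5; python3 g.py .4706 -.275 .031 -86.5
```

```text
t=1.52 shift [-0.01   0.002  0.991] turn -0.0011 | scaled [-0.01   0.002  0.991] [ 0.471  -0.2761  0.1499] [180.    0.  -86.9] w 0.0877
```

View pics/wA.png

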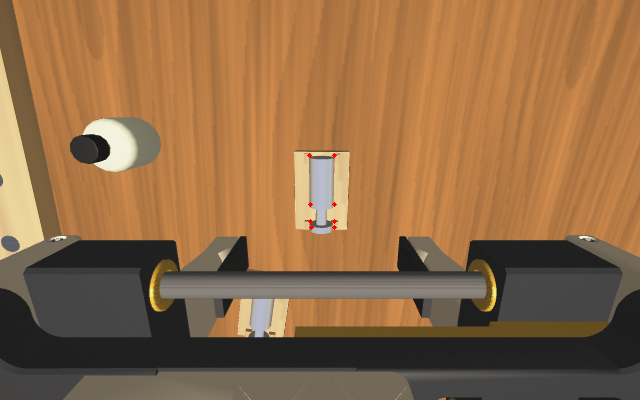

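The overlay matches dog A at (321,155–231) within about 2 mm, so I'll descend and grip.

Request:
{"op": "drive_tool", "data": {
  "increments": [
    [[1,-0.01,0,0.4,0],[1,-0.01,0,0.8,0],[1,-0.01,0,0.95,0],[0.2,-0.01,0,0.991,0],[-1,-0.01,0,0.991,0]]
  ],
  "squeeze": 25
}}

```text
time_s: 2.15
tcp_pos: [0.4709, -0.2762, 0.0318]
eef_rot: [-180.0, -0.0, -87.0]
contact_force: [0.2, -0.2, -1.0]
gripper_width: 0.0729
gripper_force: 0.0
```

Request:
{"op": "drive_tool", "data": {
  "increments": [
    [[-1,0,0,0,0],[-1,0,0,0,0],[-1,0,0,0,0],[-1,0,0,0,0]]
  ]
}}

```text
time_s: 2.65
tcp_pos: [0.4711, -0.2755, 0.0316]
eef_rot: [-180.0, -0.0, -87.0]
contact_force: [0.2, 0.1, -0.6]
gripper_width: 0.033
gripper_force: 0.0
```

```bash
python3 g.py .4425 .2209 .17 -91.8
```

```text
t=2.65 shift [-4.143  0.018 -1.154] turn 0.0134 | scaled [-1.     0.004 -0.278] [ 0.4711 -0.2755  0.0316] [-180.   -0.  -87.] w 0.033
```

Request:
{"op": "drive_tool", "data": {
  "increments": [
    [[-1,0,0,0,0],[-1,0,0,0,0],[-1,0,0,0,0]]
  ]
}}

```text
time_s: 3.02
tcp_pos: [0.4709, -0.2755, 0.0313]
eef_rot: [180.0, 0.0, -87.0]
contact_force: [0.5, 0.6, 0.9]
gripper_width: 0.0035
gripper_force: 0.0
```

Request:
{"op": "drive_tool", "data": {
  "increments": [
    [[-1,0,0,-0.2,0],[-1,0,0,-0.5,0],[-1,-0.1,0,-0.9,0],[-1,-0.5,0,-1,0.005],[-1,-1,0,-1,0.0134]]
  ]
}}

```text
time_s: 3.65
tcp_pos: [0.4654, -0.155, 0.1527]
eef_rot: [-179.8, 0.0, -92.0]
contact_force: [1.7, 0.5, 0.5]
gripper_width: 0.0007
gripper_force: 0.0
```

```bash
python3 g.py .4425 .2209 .17 -91.8
```

```text
t=3.65 shift [-3.124  0.299 -0.145] turn -0.0005 | scaled [-1.     0.096 -0.046] [ 0.4654 -0.155   0.1527] [-179.8    0.   -92. ] w 0.0007
```

The jaws closed on nothing, so I need to look.

Run:
```python
from h import *
a=cv2.cvtColor(capture("scene"),cv2.COLOR_RGB2BGR);b=cv2.cvtColor(capture("side"),cv2.COLOR_RGB2BGR)
p=r.get_state()["tcp_pos"]
for n,i in(("scene",a),("side",b)):
    q=proj(n,p)[0];print(n,q);cv2.circle(i,tuple(int(v) for v in q),2,(0,0,255),-1)
m=np.load("pics/wA.npz");m={k:m[k] for k in m.files}
print("tcp then in wrist",proj("wrist",[.471,-.2761,.15],m),proj("wrist",[.471,-.2761,.031],m))
W=np.zeros((600,800,3),np.uint8)
W[:300,:400]=cv2.resize(a[120:270,120:320],None,fx=2,fy=2);W[:300,400:]=cv2.resize(b[90:240,290:490],None,fx=2,fy=2)
w=cv2.cvtColor(capture("wrist"),cv2.COLOR_RGB2BGR);W[300:550,:400]=cv2.resize(w,(400,250))
cv2.imwrite("pics/miss.png",W)
```

```text
scene [213.1395052  168.00774596]
side [379.88769916 125.21839442]
tcp then in wrist [[322.06370035 230.17839359]] [[322.12817937 187.7354163 ]]
```

View pics/miss.png

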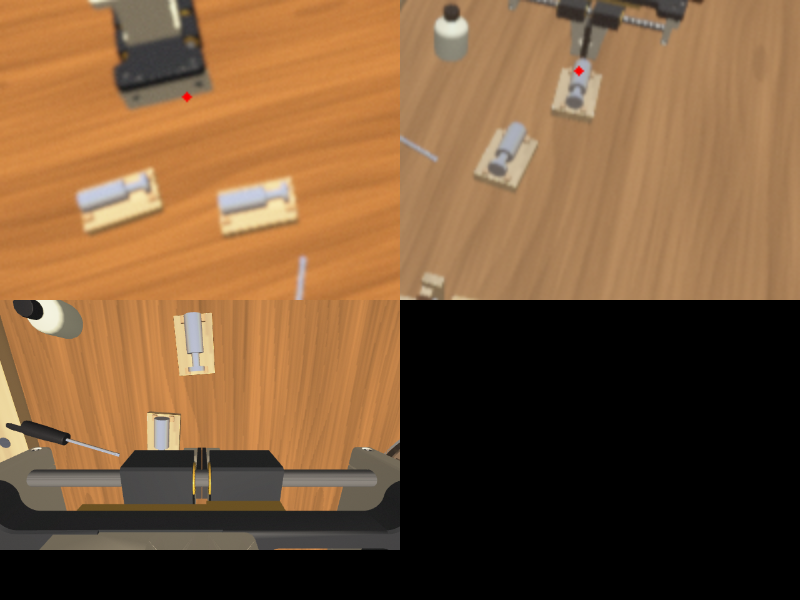

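The dog did not move. The fingertips appear to end short of the reported TCP, so I'll mark ticks along the tool axis to measure the discrepancy.

Run:
```python
from h import *
p=r.get_state()["tcp_pos"];m=camera_model("wrist")
b=cv2.cvtColor(capture("side"),cv2.COLOR_RGB2BGR);w=cv2.cvtColor(capture("wrist"),cv2.COLOR_RGB2BGR)
W=np.zeros((600,800,3),np.uint8)
k=8;B=cv2.resize(b[90:165,355:405],None,fx=k,fy=k,interpolation=2);W[:,:400]=B
k2=5;C=cv2.resize(w[190:310,282:362],None,fx=k2,fy=k2,interpolation=2);W[:,400:]=C
for i,dz in enumerate((-.01,0,.01,.02,.03,.04,.05)):
    q=proj("side",p+[0,0,dz])[0];q1=((q-[355,90]+.5)*k);s=proj("wrist",p+[0,0,dz],m)[0];q2=((s-[282,190]+.5)*k2)+[400,0]
    print(dz,q.round(1),s.round(1))
    for u,o in((q1,25),(q2,45)):
        c=(0,0,255) if dz==0 else (0,255,0);cv2.line(W,(int(u[0]+o),int(u[1])),(int(u[0]+o+20),int(u[1])),c,1)
        cv2.circle(W,(int(u[0]),int(u[1])),1,c,-1)
cv2.imwrite("pics/tip.png",W)
```

```text
-0.01 [379.3 127.9] [321.4 225.8]
0 [379.9 124.8] [321.3 231.2]
0.01 [380.5 121.6] [321.2 237.1]
0.02 [381.2 118.4] [321.1 243.6]
0.03 [381.8 115.1] [321.  250.9]
0.04 [382.5 111.8] [320.9 259. ]
0.05 [383.1 108.3] [320.8 268. ]
```

View pics/tip.png

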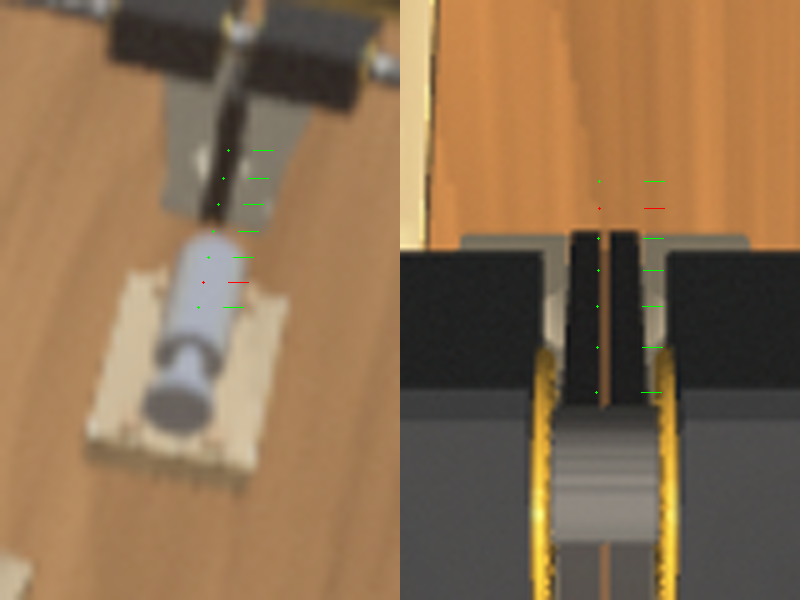

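Run:
```python
from h import *
from scipy.optimize import brentq
p=r.get_state()["tcp_pos"];m=camera_model("wrist")
for off in(-.0095,0):print("wrist",off,brentq(lambda d:proj("wrist",p+[0,off,d],m)[0][1]-235.7,-.05,.06))
for off in(.0095,0):print("side",off,brentq(lambda d:proj("side",p+[0,off,d])[0][1]-117.3,-.05,.08))
R=cv2.Rodrigues(m["rvec"])[0];print("cam pos rel tcp",-R.T@m["tvec"]-p)
```

```text
wrist -0.0095 0.029840183992391744
wrist 0 0.007641982332477394
side 0.0095 0.029695547304903213
side 0 0.022149666460778688
cam pos rel tcp [-0.00324562 -0.07705823  0.18792971]
```

Both cameras agree: the fingertips stand about 30 mm above the reported TCP instead of 11 mm below it. So the true TCP is about 41 mm higher than reported, and I'll subtract 41 mm from every commanded z. Returning to dog A.

```bash
python3 g.py .4706 -.275 .06 -86.5
```

```text
t=3.90 shift [ 0.995 -0.078  0.763] turn -0.0144 | scaled [ 0.995 -0.078  0.763] [ 0.4648 -0.1554  0.1515] [-180.    -0.   -91.7] w 0.0006
```

Request:
{"op": "drive_tool", "data": {
  "increments": [
    [[1,0.5,-0.04,0,-0.0144],[1,0.995,-0.078,0,-0.0144],[1,0.995,-0.078,0,-0.0144],[1,0.995,-0.078,0.3,-0.0144],[1,0.995,-0.078,0.4,-0.0144]]
  ]
}}

```text
time_s: 4.53
tcp_pos: [0.4683, -0.2756, 0.1012]
eef_rot: [179.8, 0.1, -86.7]
contact_force: [0.6, -0.2, -0.3]
gripper_width: 0.0447
gripper_force: 0.0
```

```bash
python3 g.py .4706 -.275 -.009 -86.5
```

```text
t=4.53 shift [-0.003 -0.023  0.918] turn -0.0006 | scaled [-0.003 -0.023  0.918] [ 0.4683 -0.2756  0.1012] [ 1.798e+02  1.000e-01 -8.670e+01] w 0.0447
```

Request:
{"op": "drive_tool", "data": {
  "increments": [
    [[1,0,-0.023,0.1,0],[1,0,-0.023,0.2,0],[1,0,-0.023,0.45,0],[1,0,-0.023,0.75,0],[1,0,-0.023,0.918,0]]
  ]
}}

```text
time_s: 5.15
tcp_pos: [0.4726, -0.2747, -0.0083]
eef_rot: [179.9, 0.0, -86.6]
contact_force: [0.3, 0.0, 0.4]
gripper_width: 0.0873
gripper_force: 0.0
```

Request:
{"op": "drive_tool", "data": {
  "increments": [
    [[-1,0,0,0,0],[-1,0,0,0,0],[-1,0,0,0,0],[-1,0,0,0,0],[-1,0,0,0,0]]
  ],
  "squeeze": 25
}}

```text
time_s: 5.78
tcp_pos: [0.4732, -0.2752, -0.0063]
eef_rot: [-180.0, -0.0, -86.6]
contact_force: [0.6, 0.0, -0.2]
gripper_width: 0.0431
gripper_force: 0.0
```

Request:
{"op": "drive_tool", "data": {
  "increments": [
    [[-1,0,0,0,0],[-1,0,0,0,0],[-1,0,0,0,0]]
  ]
}}

```text
time_s: 6.15
tcp_pos: [0.4729, -0.2752, -0.0068]
eef_rot: [180.0, -0.0, -86.6]
contact_force: [0.7, 0.7, 0.5]
gripper_width: 0.0256
gripper_force: 25.0
```

```bash
python3 g.py .4425 .2209 .11 -91.8
```

```text
t=6.15 shift [-4.142  0.009 -0.973] turn 0.0144 | scaled [-1.     0.002 -0.235] [ 0.4729 -0.2752 -0.0068] [180.   -0.  -86.6] w 0.0256
```

Request:
{"op": "drive_tool", "data": {
  "increments": [
    [[-1,0,0,-0.2,0],[-1,0,0,-0.5,0],[-1,-0.1,0,-0.9,0],[-1,-0.5,0,-1,0.007],[-1,-1,0,-1,0.0144]]
  ]
}}

```text
time_s: 6.78
tcp_pos: [0.4663, -0.1546, 0.1141]
eef_rot: [-179.9, 0.0, -92.0]
contact_force: [1.5, 0.6, -3.1]
gripper_width: 0.0253
gripper_force: 25.0
```

Request:
{"op": "drive_tool", "data": {
  "increments": [
    [[-1,-0.5,0,0,0],[-1,-1,0,0,0],[-1,-1,0,0,0]]
  ]
}}

```text
time_s: 7.15
tcp_pos: [0.4697, -0.0318, 0.1132]
eef_rot: [-180.0, 0.0, -91.5]
contact_force: [-0.1, -0.5, -3.0]
gripper_width: 0.0255
gripper_force: 25.0
```

Request:
{"op": "drive_tool", "data": {
  "increments": [
    [[-1,-0.5,0,0,0],[-1,-1,0,0,0],[-1,-1,0,0,0]]
  ]
}}

```text
time_s: 7.52
tcp_pos: [0.4737, 0.0873, 0.113]
eef_rot: [-180.0, 0.0, -91.6]
contact_force: [0.0, 0.3, -2.2]
gripper_width: 0.0254
gripper_force: 25.0
```

```bash
python3 g.py .4425 .2209 .11 -91.8
```

```text
t=7.53 shift [-1.105  0.29   0.025] turn 0.0006 | scaled [-1.     0.263  0.023] [0.4737 0.0873 0.113 ] [-180.     0.   -91.6] w 0.0254
```

Request:
{"op": "drive_tool", "data": {
  "increments": [
    [[-1,-0.5,0.14,0,0],[-1,-0.9,0.25,0,0],[-1,-1,0.29,0,0],[-1,-1,0.29,0,0]]
  ]
}}

```text
time_s: 8.02
tcp_pos: [0.442, 0.2051, 0.1128]
eef_rot: [179.9, -0.0, -91.8]
contact_force: [0.3, -0.5, -2.7]
gripper_width: 0.0253
gripper_force: 25.0
```

```bash
cat > wr.py <<'E'
import sys
from h import *
O=np.array([.545,.2227,.05]);RR=Rz(np.radians(-1.8))@Ry(np.radians(10))
s=r.get_state();p=s["tcp_pos"];m=camera_model("wrist");im=cv2.cvtColor(capture("wrist"),cv2.COLOR_RGB2BGR)
def d(P,c):
    for q in proj("wrist",P,m): cv2.circle(im,(int(q[0]),int(q[1])),2,c,-1)
d([O+RR@np.array([x,y,.018]) for x in(-.12,0.03) for y in(-.048,.048)],(0,0,255))
d([O+RR@np.array([x,.023,.0055]) for x in(-.12,-.1,-.06,-.03)],(0,255,0))
d([O+[0,0,.09]],(255,0,255))
y=np.radians(s["eef_rot"][2]);a=-np.array([np.cos(y),np.sin(y),0])
d([p+[0,0,.035]+a*(k+.005) for k in(-.04,.013,.033,.04)],(255,0,0))
cv2.imwrite(f"pics/{sys.argv[1]}.png",im)
E
python3 wr.py place1; python3 g.py .4425 .2209 .050 -91.8
```

```text
t=8.07 shift [-0.137  0.     0.523] turn -0.0 | scaled [-0.137  0.     0.523] [0.4421 0.2046 0.1128] [179.9  -0.  -91.8] w 0.0256
```

View pics/place1.png

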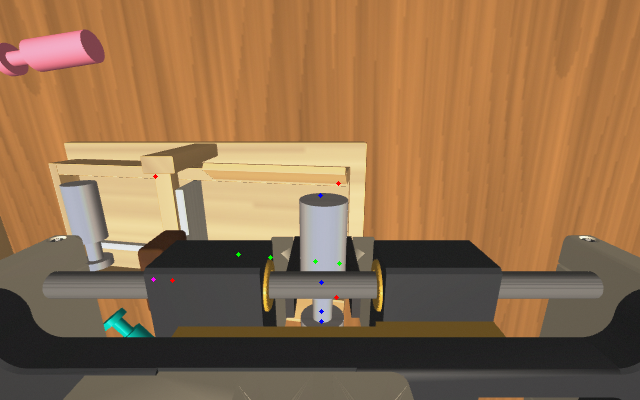

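The held dog matches the prediction (end at (322,200) against the dot at (320,195)), and the ramp wall point at (338,183) fits too. Descending and releasing.

Request:
{"op": "drive_tool", "data": {
  "increments": [
    [[-1,-0.137,0,0,0],[-1,-0.137,0,0.2,0],[-1,-0.137,0,0.4,0],[-1,-0.137,0,0.5,0],[-1,-0.137,0,0.523,0]]
  ]
}}

```text
time_s: 8.7
tcp_pos: [0.4429, 0.2215, 0.0499]
eef_rot: [180.0, -0.1, -91.8]
contact_force: [0.0, 0.1, -1.8]
gripper_width: 0.0253
gripper_force: 25.0
```

Request:
{"op": "drive_tool", "data": {
  "increments": [
    [[-1,0,0,0,0],[0.3,0,0,0,0],[0.3,0,0,0,0],[0.3,0,0,0,0],[0.3,0,0,0,0]]
  ]
}}

```text
time_s: 9.32
tcp_pos: [0.443, 0.2221, 0.0507]
eef_rot: [-180.0, 0.0, -91.8]
contact_force: [0.5, -0.1, -0.3]
gripper_width: 0.0554
gripper_force: 0.1
```

Request:
{"op": "drive_tool", "data": {
  "increments": [
    [[0.3,0,0,-0.05,0],[0.3,0,0,-0.1,0],[0.3,0,0,-0.3,0],[0.3,0,0,-0.55,0]]
  ]
}}

```text
time_s: 9.82
tcp_pos: [0.4425, 0.2217, 0.1171]
eef_rot: [180.0, -0.0, -91.8]
contact_force: [0.8, 0.5, 0.8]
gripper_width: 0.0568
gripper_force: 0.0
```

```bash
python3 g.py .5352 -.1189 .1 -94.9;python3 - <<'E'
from h import *
W=np.zeros((400,800,3),np.uint8)
a=cv2.cvtColor(capture("scene"),cv2.COLOR_RGB2BGR);b=cv2.cvtColor(capture("side"),cv2.COLOR_RGB2BGR)
cv2.imwrite("pics/sc1.png",a);cv2.imwrite("pics/si1.png",b)
for n,i in(("scene",a),("side",b)):
    pass
W[:400,:400]=cv2.resize(a[120:240,320:440],(400,400));W[:,400:]=cv2.resize(b[225:325,275:375],(400,400))
cv2.imwrite("pics/chk1.png",W)
E
```

```text
t=9.82 shift [ 2.812 -0.861  0.144] turn 0.0086 | scaled [ 1.    -0.306  0.051] [0.4425 0.2217 0.1171] [180.   -0.  -91.8] w 0.0568
```

View pics/chk1.png

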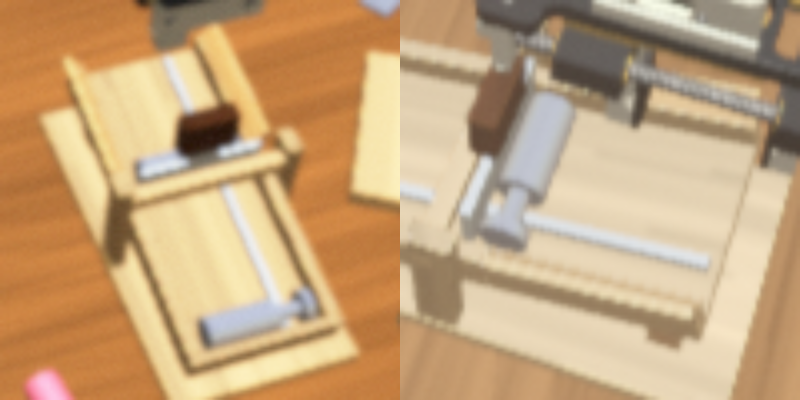

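Dog A rests at the gate with its neck over the rib (right crop, around (520,190)). Next is dog B.

Request:
{"op": "drive_tool", "data": {
  "increments": [
    [[1,0.5,-0.15,0,0.0086],[1,1,-0.31,0,0.0086],[1,1,-0.31,0,0.0086]]
  ]
}}

```text
time_s: 10.3
tcp_pos: [0.4764, 0.0975, 0.1163]
eef_rot: [180.0, -0.0, -95.2]
contact_force: [0.3, -0.7, -0.2]
gripper_width: 0.0814
gripper_force: 0.0
```

Request:
{"op": "drive_tool", "data": {
  "increments": [
    [[1,0.5,-0.15,0,0],[1,1,-0.31,0,0],[1,1,-0.31,0,0]]
  ]
}}

```text
time_s: 10.68
tcp_pos: [0.5032, -0.0247, 0.1162]
eef_rot: [180.0, -0.0, -95.2]
contact_force: [0.1, -0.3, 0.3]
gripper_width: 0.0877
gripper_force: 0.0
```

```bash
python3 g.py .5352 -.1189 .1 -94.9
```

```text
t=10.68 shift [ 0.758 -0.336  0.135] turn -0.0007 | scaled [ 0.758 -0.336  0.135] [ 0.5032 -0.0247  0.1162] [180.   -0.  -95.2] w 0.0877
```

Request:
{"op": "drive_tool", "data": {
  "increments": [
    [[1,0.4,-0.18,0,0],[1,0.758,-0.336,0.13,0],[1,0.758,-0.336,0.13,0]]
  ]
}}

```text
time_s: 11.05
tcp_pos: [0.5353, -0.117, 0.0993]
eef_rot: [179.9, -0.0, -95.0]
contact_force: [-0.1, 1.2, 0.6]
gripper_width: 0.0876
gripper_force: 0.0
```

```bash
python3 g.py .5352 -.1189 -.010 -94.9
```

```text
t=11.05 shift [ 0.015 -0.002  0.911] turn -0.0004 | scaled [ 0.015 -0.002  0.911] [ 0.5353 -0.117   0.0993] [179.9  -0.  -95. ] w 0.0876
```

Request:
{"op": "drive_tool", "data": {
  "increments": [
    [[1,0.015,0,0.3,0],[1,0.015,0,0.65,0],[1,0.015,0,0.85,0],[0,0.015,0,0.905,0],[-1,0.015,0,0.905,0]]
  ]
}}

```text
time_s: 11.68
tcp_pos: [0.5358, -0.1168, -0.0074]
eef_rot: [-180.0, -0.0, -94.8]
contact_force: [0.8, -0.3, 0.4]
gripper_width: 0.0728
gripper_force: 0.0
```

Request:
{"op": "drive_tool", "data": {
  "increments": [
    [[-1,0,0,0,0],[-1,0,0,0,0],[-1,0,0,0,0],[-1,0,0,0,0],[-1,0,0,0,0]]
  ]
}}

```text
time_s: 12.3
tcp_pos: [0.5359, -0.1178, -0.0075]
eef_rot: [-179.9, 0.0, -94.9]
contact_force: [1.0, -0.2, 0.2]
gripper_width: 0.0249
gripper_force: 25.0
```

Request:
{"op": "drive_tool", "data": {
  "increments": [
    [[-1,0,0,0,0],[-1,0,0,0,0]]
  ]
}}

```text
time_s: 12.55
tcp_pos: [0.5358, -0.1178, -0.0076]
eef_rot: [-180.0, -0.0, -94.9]
contact_force: [1.1, 0.0, 2.0]
gripper_width: 0.025
gripper_force: 25.0
```

```bash
python3 g.py .4425 .2209 .11 -91.8
```

```text
t=12.55 shift [-2.746  1.015 -0.98 ] turn -0.0086 | scaled [-1.     0.369 -0.357] [ 0.5358 -0.1178 -0.0076] [-180.    -0.   -94.9] w 0.025
```

Request:
{"op": "drive_tool", "data": {
  "increments": [
    [[-1,0,0,-0.2,0],[-1,0,0,-0.5,0],[-1,0,0.1,-0.9,0],[-1,-0.5,0.4,-0.98,-0.0086],[-1,-1,0.7,-0.98,-0.0086]]
  ]
}}

```text
time_s: 13.18
tcp_pos: [0.4679, -0.0042, 0.11]
eef_rot: [-180.0, 0.0, -91.9]
contact_force: [1.9, 1.8, -2.3]
gripper_width: 0.0256
gripper_force: 25.0
```

Request:
{"op": "drive_tool", "data": {
  "increments": [
    [[-1,-0.45,0.15,0,0],[-1,-0.9,0.315,0,0],[-1,-0.9,0.315,0,0]]
  ]
}}

```text
time_s: 13.55
tcp_pos: [0.4329, 0.1072, 0.1095]
eef_rot: [180.0, 0.0, -91.5]
contact_force: [1.0, -0.8, -1.3]
gripper_width: 0.0253
gripper_force: 25.0
```

```bash
python3 g.py .4425 .2205 .11 -91.8
```

```text
t=13.55 shift [-0.946 -0.055 -0.004] turn 0.0009 | scaled [-0.946 -0.055 -0.004] [0.4329 0.1072 0.1095] [180.    0.  -91.5] w 0.0253
```

Request:
{"op": "drive_tool", "data": {
  "increments": [
    [[-1,-0.45,-0.03,0,0],[-1,-0.946,-0.055,0,0],[-1,-0.946,-0.055,0,0],[-1,-0.946,-0.055,0,0]]
  ]
}}

```text
time_s: 14.05
tcp_pos: [0.4438, 0.2164, 0.1087]
eef_rot: [179.9, -0.1, -91.8]
contact_force: [0.4, -0.2, -2.9]
gripper_width: 0.0247
gripper_force: 25.0
```

```bash
python3 g.py .4425 .2205 .050 -91.8
python3 - <<'E'
# held-dog offset along its axis, from the wrist picture
from h import *
from scipy.optimize import minimize
s=r.get_state();m=camera_model("wrist");im=cv2.cvtColor(capture("wrist"),cv2.COLOR_RGB2BGR)
col=im[150:240,318:328].astype(int).mean(1);print([(150+i,list(c.round().astype(int))) for i,c in enumerate(col)][30:60:2])
y=np.radians(s["eef_rot"][2]);a=-np.array([np.cos(y),np.sin(y),0]);n=np.array([-a[1],a[0],0])
for o in(-.005,0,.005,.01):
    t=np.linspace(0,6.28,24);P=[s["tcp_pos"]+[0,0,.035]+a*(o-.04)+.013*(n*np.cos(q)+np.array([0,0,np.sin(q)])) for q in t]
    q=proj("wrist",P,m);print(o,q.min(0).round(1),q.max(0).round(1))
E
```

```text
t=14.05 shift [-0.035  0.011  0.489] turn -0.0 | scaled [-0.035  0.011  0.489] [0.4438 0.2164 0.1087] [ 1.799e+02 -1.000e-01 -9.180e+01] w 0.0247
[(180, [np.int64(145), np.int64(200), np.int64(228)]), (182, [np.int64(148), np.int64(202), np.int64(229)]), (184, [np.int64(148), np.int64(204), np.int64(230)]), (186, [np.int64(149), np.int64(204), np.int64(230)]), (188, [np.int64(148), np.int64(203), np.int64(229)]), (190, [np.int64(147), np.int64(200), np.int64(228)]), (192, [np.int64(80), np.int64(84), np.int64(89)]), (194, [np.int64(79), np.int64(83), np.int64(89)]), (196, [np.int64(79), np.int64(82), np.int64(88)]), (198, [np.int64(77), np.int64(81), np.int64(86)]), (200, [np.int64(80), np.int64(84), np.int64(90)]), (202, [np.int64(81), np.int64(85), np.int64(90)]), (204, [np.int64(134), np.int64(130), np.int64(131)]), (206, [np.int64(202), np.int64(186), np.int64(182)]), (208, [np.int64(202), np.int64(186), np.int64(182)])]
-0.005 [296.2 171.9] [345.9 182.1]
0 [296.4 180.6] [345.7 192.1]
0.005 [296.7 189.1] [345.5 202. ]
0.01 [296.9 197.4] [345.3 211.6]
```

Request:
{"op": "drive_tool", "data": {
  "increments": [
    [[-1,-0.025,0.011,0,0],[-1,-0.025,0.011,0.2,0],[-1,-0.025,0.011,0.4,0],[-1,-0.025,0.011,0.47,0],[-1,-0.025,0.011,0.489,0]]
  ]
}}

```text
time_s: 14.72
tcp_pos: [0.4434, 0.2201, 0.0509]
eef_rot: [180.0, -0.0, -91.8]
contact_force: [0.4, -0.2, -2.2]
gripper_width: 0.0252
gripper_force: 25.0
```

Request:
{"op": "drive_tool", "data": {
  "increments": [
    [[-1,0,0,0,0],[0.2,0,0,0,0],[0.2,0,0,0,0],[0.2,0,0,0,0],[0.2,0,0,0,0]]
  ]
}}

```text
time_s: 15.35
tcp_pos: [0.4434, 0.2206, 0.0511]
eef_rot: [-180.0, 0.0, -91.8]
contact_force: [-0.1, -0.6, 0.2]
gripper_width: 0.0518
gripper_force: 0.1
```

Request:
{"op": "drive_tool", "data": {
  "increments": [
    [[0.2,0,0,-0.05,0],[0.2,0,0,-0.1,0],[0.2,0,0,-0.3,0],[0.2,0,0,-0.6,0],[0.2,0,0,-0.85,0]]
  ]
}}

```text
time_s: 15.98
tcp_pos: [0.4434, 0.2206, 0.1547]
eef_rot: [-180.0, 0.0, -91.8]
contact_force: [1.5, 0.4, -0.1]
gripper_width: 0.0528
gripper_force: 0.0
```

```bash
python3 g.py .545 .2227 .15 -91.8;python3 - <<'E'
from h import *
W=np.zeros((400,800,3),np.uint8)
a=cv2.cvtColor(capture("side"),cv2.COLOR_RGB2BGR);b=cv2.cvtColor(capture("wrist"),cv2.COLOR_RGB2BGR)
W[:,:400]=cv2.resize(a[225:325,275:375],(400,400));W[:250,400:]=cv2.resize(b,(400,250))
cv2.imwrite("pics/chk2.png",W)
E
```

```text
t=15.97 shift [-0.044 -0.845  0.04 ] turn 0.0 | scaled [-0.044 -0.845  0.04 ] [0.4434 0.2206 0.1547] [-180.     0.   -91.8] w 0.0528
```

View pics/chk2.png

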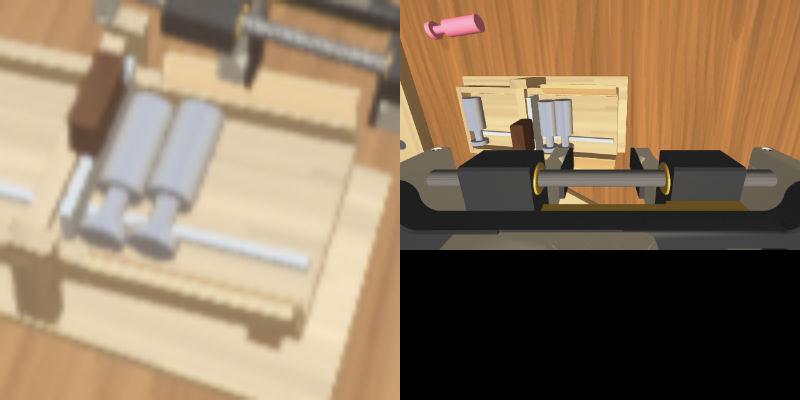

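Both dogs lie side by side at the gate with necks over the rib. Next is the gate.

Request:
{"op": "drive_tool", "data": {
  "increments": [
    [[1,-0.044,-0.4,0,0],[1,-0.044,-0.845,0,0],[1,-0.044,-0.845,0,0],[1,-0.044,-0.845,0,0]]
  ]
}}

```text
time_s: 16.58
tcp_pos: [0.5442, 0.2221, 0.1521]
eef_rot: [179.9, -0.1, -91.8]
contact_force: [-0.5, -0.8, -0.1]
gripper_width: 0.0854
gripper_force: 0.0
```

```bash
python3 g.py .545 .2227 .082 -91.8
```

```text
t=16.57 shift [-0.006 -0.007  0.584] turn -0.0001 | scaled [-0.006 -0.007  0.584] [0.5442 0.2221 0.1521] [ 1.799e+02 -1.000e-01 -9.180e+01] w 0.0854
```

Request:
{"op": "drive_tool", "data": {
  "increments": [
    [[1,0,-0.007,0.2,0],[1,0,-0.007,0.45,0],[1,0,-0.007,0.584,0],[0,0,-0.007,0.584,0],[-1,0,-0.007,0.584,0]]
  ],
  "squeeze": 20
}}

```text
time_s: 17.2
tcp_pos: [0.5461, 0.2231, 0.084]
eef_rot: [-179.9, 0.0, -91.8]
contact_force: [-0.1, -0.1, -0.7]
gripper_width: 0.0729
gripper_force: 0.0
```

Request:
{"op": "drive_tool", "data": {
  "increments": [
    [[-1,0,0,0,0],[-1,0,0,0,0],[-1,0,0,0,0],[-1,0,0,0,0],[-1,0,0,0,0]]
  ]
}}

```text
time_s: 17.82
tcp_pos: [0.5457, 0.2226, 0.0828]
eef_rot: [-180.0, 0.0, -91.8]
contact_force: [0.3, 0.4, -1.0]
gripper_width: 0.0229
gripper_force: 0.0
```

Request:
{"op": "drive_tool", "data": {
  "increments": [
    [[-1,0,0,0,0],[-1,0,0,0,0],[-1,0,0,0,0]]
  ]
}}

```text
time_s: 18.2
tcp_pos: [0.5453, 0.2225, 0.0827]
eef_rot: [180.0, -0.0, -91.8]
contact_force: [-2.6, 1.2, 1.3]
gripper_width: 0.0155
gripper_force: 20.0
```

Gripped at 15.5 mm. Lifting 44 mm.

Request:
{"op": "drive_tool", "data": {
  "increments": [
    [[-1,0,0,-0.07,0],[-1,0,0,-0.15,0],[-1,0,0,-0.25,0],[-1,0,0,-0.33,0],[-1,0,0,-0.37,0]]
  ]
}}

```text
time_s: 18.82
tcp_pos: [0.5452, 0.2225, 0.1279]
eef_rot: [180.0, 0.0, -91.8]
contact_force: [-0.0, 3.6, -23.1]
gripper_width: 0.0159
gripper_force: 20.0
```

Request:
{"op": "drive_tool", "data": {
  "increments": [
    [[-1,0,0,0,0],[-1,0,0,0,0],[-1,0,0,0,0]]
  ]
}}

```text
time_s: 19.2
tcp_pos: [0.5453, 0.2225, 0.1277]
eef_rot: [180.0, -0.0, -91.8]
contact_force: [-6.2, 1.3, 1.8]
gripper_width: 0.0157
gripper_force: 20.0
```

Request:
{"op": "drive_tool", "data": {
  "increments": [
    [[0.2,0,0,0,0],[0.2,0,0,0,0],[0.2,0,0,0,0],[0.2,0,0,0,0]]
  ]
}}

```text
time_s: 19.7
tcp_pos: [0.5459, 0.2226, 0.1274]
eef_rot: [-180.0, 0.0, -91.8]
contact_force: [0.1, -0.8, -0.4]
gripper_width: 0.0495
gripper_force: 0.0
```

Request:
{"op": "drive_tool", "data": {
  "increments": [
    [[0.2,0,0,-0.2,0],[0.2,0,0,-0.5,0],[0.2,0,0,-0.6,0],[0.2,0,0,-0.6,0]]
  ]
}}

```text
time_s: 20.2
tcp_pos: [0.546, 0.2228, 0.1999]
eef_rot: [-179.9, 0.1, -91.8]
contact_force: [-0.2, 0.0, -0.6]
gripper_width: 0.0522
gripper_force: 0.0
```

Run:
```python
from h import *
a=cv2.cvtColor(capture("side"),cv2.COLOR_RGB2BGR);s=cv2.cvtColor(capture("scene"),cv2.COLOR_RGB2BGR)
# grip block (dark red-brown) location and predicted row for lift 0 / 0.045
O=np.array([.545,.2227,.05])
print(proj("side",[O+[0,0,.075],O+[0,0,.12]]).round(1))
W=np.zeros((400,800,3),np.uint8)
W[:,:400]=cv2.resize(a[215:315,225:325],(400,400),interpolation=2);W[:,400:]=cv2.resize(s[130:240,325:435],(400,400),interpolation=2)
cv2.imwrite("pics/chk3.png",W)
# numeric: fit three dogs along the ramp from side view
al=np.radians(10);RR=Rz(np.radians(-1.8))@Ry(al)
box=(228,228,305,300);o=soft(a,box)
for x in np.arange(-.03,.125,.013):
    M=dogmask("side",O+RR@np.array([x,0,.013]),RR,box);print(round(x,3),round((M*o).sum()/M.sum(),2),end="; ")
hs=cv2.cvtColor(a,cv2.COLOR_BGR2HSV);b=(hs[...,2]<100)&((hs[...,0]<12))&(hs[...,1]>90);b[:, :275]=0;b[:,330:]=0;b[:200]=0;b[300:]=0
ys,xs=np.nonzero(b);print("\nblock px",xs.mean() if len(xs) else 0,ys.mean() if len(ys) else 0,len(xs))
```

```text
[[298.9 249.8]
 [298.5 237.4]]
-0.03 0.52; -0.017 0.51; -0.004 0.5; 0.009 0.51; 0.022 0.47; 0.035 0.44; 0.048 0.66; 0.061 0.86; 0.074 0.86; 0.087 0.88; 0.1 0.87; 0.113 0.85; 
block px 298.0 244.45 20
```

The views are used up, so I'll check the gate lift and the dogs' rest numerically.

Run:
```python
from h import *
from scipy.optimize import minimize
O=np.array([.545,.2227,.05]);RR=Rz(np.radians(-1.8))@Ry(np.radians(10))
a0=cv2.imread("pics/side0.png");s0=cv2.imread("pics/scene0.png")
a=cv2.cvtColor(capture("side"),cv2.COLOR_RGB2BGR);s=cv2.cvtColor(capture("scene"),cv2.COLOR_RGB2BGR)
for n,i0,i in(("side",a0,a),("scene",s0,s)):
    q=proj(n,[O+[0,0,.073],O+[0,0,.118]]);u,v=q[0].round().astype(int);t=i0[v-7:v+7,u-6:u+7]
    R=cv2.matchTemplate(i[v-35:v+20,u-20:u+20],t,cv2.TM_CCOEFF_NORMED);_,mx,_,loc=cv2.minMaxLoc(R)
    print(n,"block shift px",np.array(loc)-[14,28],round(mx,2),"predicted for 45mm",(q[1]-q[0]).round(1))
boxes={"side":(228,228,305,300),"scene":(345,165,425,230)};ims={"side":a,"scene":s};base={"side":a0,"scene":s0}
# 3-dog fit on the side view: x, y, yaw of each in the ramp frame
o=soft(a,boxes["side"])
def mk(p):
    M=0
    for j in range(3):
        x,y,w=p[3*j:3*j+3];M=np.maximum(M,dogmask("side",O+RR@np.array([x*.01,y*.01,.013]),RR@Rz(w*.1),boxes["side"]))
    return M
W=(mk([6,0,0,8.6,0,0,11.2,0,0])>-1)&(np.arange(o.shape[1])<55)[None]
c=lambda p:(((mk(p)-o)**2)[W]).sum()
b=minimize(c,[6,0,.1,8.6,0,.1,11.2,0,.1],method="Powell",options=dict(maxiter=6));print(b.fun,b.x.reshape(3,3).round(2))
import time
a2=cv2.cvtColor(capture("side"),cv2.COLOR_RGB2BGR);print("frame diff",np.abs(a2[228:300,228:290].astype(int)-a[228:300,228:290]).max(), r.get_state()["time_s"])
```

```text
side block shift px [ -1 -11] 0.86 predicted for 45mm [ -0.4 -12.4]
scene block shift px [  2 -13] 0.94 predicted for 45mm [  2.6 -13.3]
284.67745911273823 [[ 6.   -0.39  0.1 ]
 [ 8.63  0.    0.1 ]
 [11.21 -0.11  0.1 ]]
frame diff 5 20.45
```

```bash
python3 -c "
from plant import job;print(job.close_job())"
```

```text
the job is handed in; nothing more can be done
None
```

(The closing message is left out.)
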